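Raise the sprung back-rest of the plate stand

ROBOT

A 6-joint arm with a two-finger parallel gripper is mounted at the origin on the work surface. World frame = base frame: x ahead of the robot, y to its left, z up, the work surface at z = 0. Lengths are in m, angles in rad, forces in N, time in s.
With the tool pointing down it reaches from about 0.425 to 0.95 m from the base axis. Payload 3.5 kg.
Tool frame: the origin (TCP) lies at the very end of the fingers, on their centre line; the grasp point (between the pads) lies 19 mm behind it; z points along the fingers, y is the line along which they close (so a half turn about z gives the same grasp; the last joint's range is limited). The gripper opens to 85 mm and grips with 20 to 120 N. Pads are 22 mm wide; open, the fingers measure 114 mm over their backs; the gripper's body (76 mm by 85 mm) begins 54 mm behind the grasp point. The pads swing forward as they close: fully open they stand 13 mm farther back than shut.
Start: joints at [-1.324, 0.286, 1.577, -0, 1.279, -0.15], TCP at [0.261, -0.623, 0.231] pointing down, gripper open.
Joint ranges: [-2.77, 2.77], [-0.9, 2.22], [0.21, 2.48], [-1.53, 4.67], [0.24, 2.81], [-2.84, 2.84]. Speed limits (rad/s): [2.79, 2.79, 3.14, 3.14, 3.14, 3.14].

INTERFACE

Orientations are given as a rotation vector (axis times angle).
In Python, from bench import robot, imaging, sign_off gives the robot as it stands.
- The arm moves only by the tool servo_tool, never from a script. Its argument "moves" is a list of rows, each an object with "dp": the shift along the tool's x, y, z in mm, a list of three; "roll": the turn about the tool's z in rad; "grip": the finger opening in mm, from 0 to 85.4. A call has 1 to 10 rows; each row is the pose to reach, as a shift and turn from the pose commanded when the call began, along the tool's axes at that moment; what a row does not reach only later rows make up. A row lasts 1/8 s, in which the tool goes at most 62.5 mm and 10.7 degrees, less where a joint would pass 70% of its speed; a pose out of reach is approached as far as the arm can. A call with a gripper value outside its range is refused whole. The fingers move at their own pace and stop on an object; "newtons" is the grip in N (left out, the last holds). Time passes only in rows, so rows that repeat a pose let the fingers close. It gives the time, the measured TCP pose, the force, the opening and the grip force at its end, in the units of the state.
- robot.observe(): the state, without advancing time (a new reading comes with each control period).
- imaging.camera(name): name is "scene" or "top" or "wrist"; returns the picture (400x640x3 uint8, red, green, blue); there is no depth.
- imaging.get_calibration(name): a dict with "fx", "fy", "cx", "cy" (pixels), "R" (3x3) and "t" (3): a world point X has camera coordinates R X + t; the wrist camera has in their place "tool_from_camera" (4x4, takes a point from camera to tool coordinates, whose origin is the TCP and whose axes are the flange's). Camera axes: x right, y down, z forward; pixel columns grow to the right and rows downward; lengths in m; the calibration is good to about 2 mm. A picture is of the moment at which its call begins: read the wrist's pose just before it. get_calibration takes no time and is no camera call.
- sign_off(): hands the job in; it is judged then, once.
The state is a dict: "time": time; "qpos": joint angles; "qvel": joint speeds; "effort": joint torques, N m; "tcp_pos": TCP position; "orientation": TCP orientation; "force": force on the tool from outside, world axes, zero at the start; "ft_torque": the same for the moment, N m; "finger_gap": finger opening in m; "finger_force": force on a finger pad.
Only numpy, scipy, OpenCV 4.12 (cv2) and the standard library are available. Lean on these libraries where they do the work, as an engineer would, in place of code of your own. Each camera call takes 0.05 s, during which the arm holds its last target. There are 200 camera calls.

TASK

Two brown wooden display stands on the shop table have their sprung back-rests folded forward over their bases. Push the back-rest of the wider one, the plate stand, up and over until it snaps back fully against its rear stop and stays there, ready for a plate. Leave the narrow card stand folded as it is, and do not shift the small white cup that stands in front of them.

Things in the scene. Friction and masses are not known exactly. Their poses are not given: they have to be found in the camera images.
- plate_stand: Brown wooden base of the wide plate stand, fixed to the table: 120 deep (x), 170 wide (y), 20 mm high, an 8 mm lip along its front (-x) edge. Origin: centre of the underside, on the table; z up, x from front to rear, y along the hinge. Hinge axis: along y at x = +30, z = 26 mm; it carries the back-rest, which folds forward over the base. The base is otherwise empty.
- plate_rest_top (a point): Centre of the top edge of the plate stand's back-rest, a wooden board 150 wide, 12 thick, 90 mm from hinge axis to top edge. Moves with the board. In the base's frame: folded x = -34, z = 90 mm (leans 45 deg to the front; foremost corner x = -38, z = 85); upright x = 30, z = 116; raised x = +68, z = 108 mm (leans 25 deg to the rear).
- plate_rest (a joint): Angle of the plate stand's back-rest, rad: 0 = folded forward (the start), 0.785 = upright, 1.222 = back on its rear stop. An over-centre spring drives it to 0 below about 0.7 and to 1.222 above that, and holds it there. Pushing the top edge level towards the base's +x takes about 5 N at first, falling to nothing at the over-centre point.
- card_rest (a joint): Angle of the narrow card stand's back-rest, rad, same meaning and spring; starts at 0 and is to stay there. The same wooden stand but narrow: base 120 by 90 mm, back-rest 70 mm wide. The two stand side by side, left and right of the robot's x axis in either order, facing roughly the robot (yaw within 0.6 rad), centres at least 0.26 m apart.
- cup: Small white ceramic cup, loose, upright, empty: 68 mm across the rim, 70 mm high, 0.18 kg. It stands on the robot's side of the two stands, about midway between them. Origin: centre of the underside, z up.
Things that resemble listed ones, but are neither listed nor needed, are in the scene too. What is shaped like the plate_stand but purple is not meant.

How it is judged:
By the outcome, as a careful person would: the job done as asked, in the order asked, and still so for the second after the job is handed in, with the robot touching nothing.
It also fails if it takes over 32 s, if anything falls off the work surface, if the arm or the gripper's body presses on something with over 40 N, if the wrist force passes 120 N, or if a joint passes its speed limit or range.

## Working session

There is one attempt and no reset: what is moved stays moved. The work goes in short steps, Python scripts to look and compute and a tool call to move; the robot and the scene stay as the last step left them, time stands still between calls to the robot, and variables do not carry over. Pictures are saved under pics/ and viewed, at most 10 in all, crops included, and the job is handed in when it is done.

Besides the shell and the picture viewer there is one more tool, called after "Request:" by a JSON object that holds its "api" and its "payload". servo_tool: Moves the arm, as the interface text tells. Its arguments: {"type":"object","properties":{"moves":{"type":"array"},"newtons":{"type":"number"}},"required":["moves"]}

```bash
mkdir -p pics; python3 - <<'E'
from bench import robot, imaging
import cv2
for n in("scene","top"):
    cv2.imwrite(f"pics/{n}.png",imaging.camera(n)[:,:,::-1]); c=imaging.get_calibration(n); print(n,c)
s=robot.observe();print(s["time"],s["tcp_pos"],s["orientation"],s["force"])
E
```

```text
scene {'fx': 416.5599673909612, 'fy': 416.5599673909612, 'cx': 322.64555077440804, 'cy': 198.37137693944334, 'R': array([[ 0.18369021,  0.98297623, -0.00395502],
       [ 0.57688797, -0.11105988, -0.8092379 ],
       [-0.79590086,  0.14636748, -0.58746777]]), 't': array([-0.15851871, -0.20914485,  1.42805035])}
top {'fx': 380.4598933974712, 'fy': 380.4598933974712, 'cx': 324.03890908611135, 'cy': 198.49259793629602, 'R': array([[-0.01786874, -0.99982276, -0.00592945],
       [-0.98369061,  0.01864139, -0.17890021],
       [ 0.17897903,  0.00263602, -0.98384936]]), 't': array([0.08813111, 0.50526558, 0.87076569])}
0.1 [ 0.26074292 -0.62194872  0.2300493 ] [-3.07781063e+00 -6.18784016e-01  1.66579826e-04] [0.87642253 0.2875163  0.50784486]
```

View pics/scene.png

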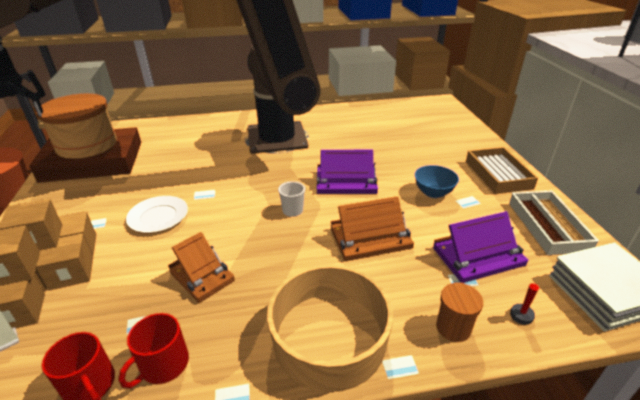

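View pics/top.png

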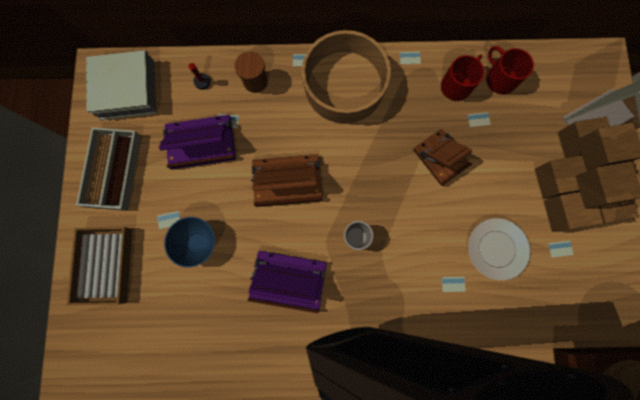

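The scene holds four stands. In the top view these are brown wide at (288,180), brown narrow at (443,157), purple at (199,142) and purple at (288,280). The cup is at (358,236). The plate stand is the wide brown one at (288,180), since it is brown and about twice the width of the other brown one. I'll confirm it in a crop and measure it.

```bash
cat > h.py <<'E'
import numpy as np
from bench import imaging
def plane(n,uv,z):
    c=imaging.get_calibration(n);R=c["R"];t=c["t"]
    o=-R.T@t; d=R.T@np.array([(uv[0]-c["cx"])/c["fx"],(uv[1]-c["cy"])/c["fy"],1])
    return o+d*(z-o[2])/d[2]
def proj(n,X):
    c=imaging.get_calibration(n);p=c["R"]@np.array(X)+c["t"]
    return np.array([c["fx"]*p[0]/p[2]+c["cx"],c["fy"]*p[1]/p[2]+c["cy"]])
E
python3 - <<'E'
import cv2,numpy as np
from h import *
im=cv2.imread("pics/top.png"); hsv=cv2.cvtColor(im,cv2.COLOR_BGR2HSV)
for p in[(288,165),(288,185),(288,198),(340,180),(443,157)]: print(p,hsv[p[1],p[0]])
m=((hsv[...,0]<13)&(hsv[...,1]>110)&(hsv[...,2]>25)).astype(np.uint8)*255
n,l,s,c=cv2.connectedComponentsWithStats(m)
for i in range(1,n):
    if s[i,4]>500:
        b=cv2.boxPoints(cv2.minAreaRect(np.argwhere(l==i)[:,::-1].astype(np.float32)))
        print(s[i],[(q.round(0).tolist(),plane("top",q,.02)[:2].round(3).tolist()) for q in b])
print("cup",plane("top",(358,232),.07))
a=cv2.resize(im[135:220,235:340],None,fx=7,fy=7,interpolation=cv2.INTER_CUBIC)
cv2.imwrite("pics/crop.png",a)
E
```

```text
(288, 165) [ 13 204  70]
(288, 185) [ 10 183  92]
(288, 198) [ 11 188  80]
(340, 180) [ 15 146 133]
(443, 157) [ 11 186  74]
[ 440   45   95   56 2658] [([435.0, 53.0], [0.898, -0.224]), ([531.0, 40.0], [0.931, -0.482]), ([538.0, 89.0], [0.79, -0.483]), ([442.0, 102.0], [0.759, -0.231])]
[235  52  30  40 753] [([232.0, 56.0], [0.902, 0.317]), ([259.0, 49.0], [0.922, 0.246]), ([270.0, 87.0], [0.81, 0.216]), ([243.0, 95.0], [0.79, 0.285])]
[   0   78   74   60 2641] [([-6.0, 129.0], [0.709, 0.925]), ([1.0, 70.0], [0.873, 0.93]), ([73.0, 78.0], [0.846, 0.735]), ([67.0, 137.0], [0.684, 0.736])]
[ 414  130   57   55 1444] [([413.0, 148.0], [0.636, -0.149]), ([449.0, 121.0], [0.707, -0.246]), ([478.0, 159.0], [0.604, -0.31]), ([442.0, 187.0], [0.536, -0.214])]
[109 136  21  69 547] [([107.0, 203.0], [0.51, 0.617]), ([119.0, 136.0], [0.686, 0.601]), ([130.0, 137.0], [0.68, 0.573]), ([118.0, 205.0], [0.505, 0.59])]
[ 252  155   72   51 2670] [([250.0, 160.0], [0.614, 0.263]), ([320.0, 154.0], [0.626, 0.088]), ([323.0, 201.0], [0.506, 0.08]), ([254.0, 206.0], [0.495, 0.252])]
cup [0.42238368 0.0018405  0.07      ]
```

View pics/crop.png

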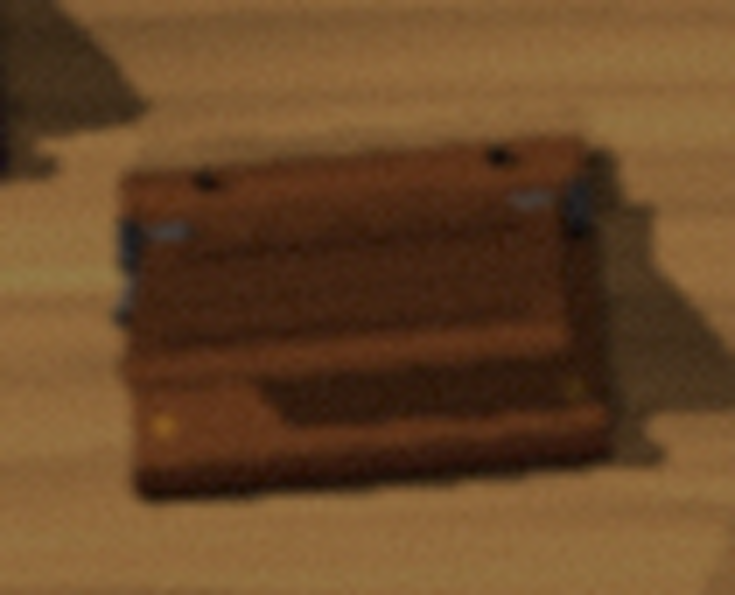

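The crop shows the brown wide stand, folded. Its rear corners are near (253,160) and (318,155), and its front corners near (256,206) and (322,200). It measures about 175 x 120 mm, which matches the plate stand. Its centre is about (0.56, 0.17) and its yaw about 0.07. I'll fly above the place in front of it with the fingers shut.

Request:
{"api": "servo_tool", "payload": {"moves": [{"dp":[45,-40,0],"roll":0,"grip":0},{"dp":[90,-75,0],"roll":0,"grip":0},{"dp":[135,-115,0],"roll":0,"grip":0},{"dp":[180,-150,0],"roll":0,"grip":0},{"dp":[225,-190,0],"roll":0.1,"grip":0},{"dp":[270,-230,0],"roll":0.15,"grip":0},{"dp":[318,-270,0],"roll":0.2,"grip":0},{"dp":[345,-325,0],"roll":0.25,"grip":0},{"dp":[370,-375,0],"roll":0.33,"grip":0},{"dp":[390,-410,0],"roll":0.33,"grip":0}]}}

```text
time: 1.35
tcp_pos: [0.4616, -0.0912, 0.2309]
orientation: [-3.139, -0.106, 0.001]
force: [0.2, -0.6, -0.8]
finger_gap: -0.0001
finger_force: 0.0
```

```bash
python3 - <<'E'
from h import *
from bench import robot
import numpy as np
from scipy.spatial.transform import Rotation as Ro
B=np.array([plane("top",p,z)[:2] for p,z in(((252.9,160.4),.02),((317.9,155),.02),((255.7,205.7),0),((321.7,200.4),0))])
print(B.round(3)); C=B.mean(0); e=(B[0]-B[1]+B[2]-B[3]); yaw=np.arctan2(-e[0],e[1]); print(C,yaw)
print("top edge seen",plane("top",(285,186.5),.087))
x=np.array([np.cos(yaw),np.sin(yaw)])
print("top edge pred",C-.037*x)
s=robot.observe(); R=Ro.from_rotvec(s["orientation"]).as_matrix(); print(s["tcp_pos"],R.round(3),s["qpos"],s["time"])
print("shift mm", (R.T@(np.r_[C-.075*x,.23]-s["tcp_pos"])*1000).round(), "roll",np.arctan2(R[1,0],R[0,0])-yaw)
E
```

```text
[[0.613 0.257]
 [0.624 0.092]
 [0.5   0.252]
 [0.51  0.085]]
[0.5616629 0.1715217] 0.06440454051369397
top edge seen [0.52922333 0.16851954 0.087     ]
top edge pred [0.52473961 0.16914038]
[ 0.46161597 -0.09123626  0.23085454] [[ 0.998  0.068 -0.001]
 [ 0.068 -0.998  0.   ]
 [-0.001 -0.001 -1.   ]] [-4.11360890e-01 -1.78103425e-01  2.06237881e+00  2.33141276e-04
  1.25802330e+00  1.09167734e+00] 1.35
shift mm [  43. -256.    1.] roll 0.003281880979928417
```

Request:
{"api": "servo_tool", "payload": {"moves": [{"dp":[10,-60,0],"roll":0,"grip":0},{"dp":[20,-120,0],"roll":0,"grip":0},{"dp":[30,-180,0],"roll":0,"grip":0},{"dp":[40,-235,0],"roll":0,"grip":0},{"dp":[40,-256,0],"roll":0,"grip":0},{"dp":[40,-256,0],"roll":0,"grip":0},{"dp":[40,-256,0],"roll":0,"grip":0}]}}

```text
time: 2.22
tcp_pos: [0.4848, 0.1638, 0.231]
orientation: [3.139, 0.104, -0.001]
force: [-0.0, 0.0, 0.4]
finger_gap: -0.0001
finger_force: 0.0
```

```bash
python3 - <<'E'
from bench import robot, imaging
import cv2,numpy as np
a=imaging.camera("wrist")[:,:,::-1]; b=imaging.camera("scene")[:,:,::-1]
cv2.imwrite("pics/w1.png",np.vstack([cv2.resize(a,(480,300)),cv2.resize(b[100:300,220:540],(480,300))]))
E
```

```text
(no output)
```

View pics/w1.png

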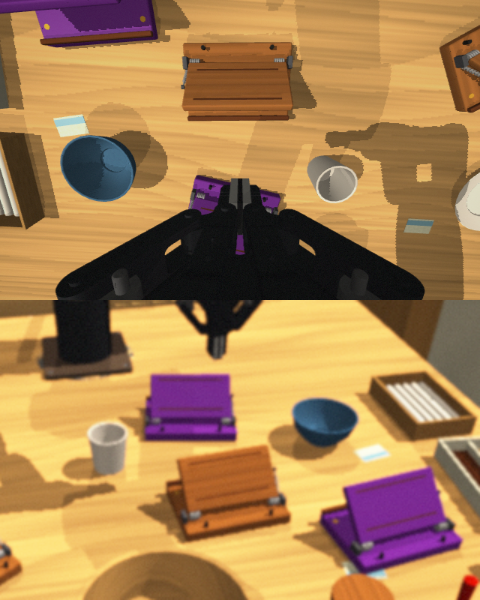

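The wrist view shows the plate stand centred over the fingers at about (238,80) in the picture. The scene view shows the gripper clear, in front of the stand. I'll go down to z≈65 mm.

Request:
{"api": "servo_tool", "payload": {"moves": [{"dp":[0,0,45],"roll":0,"grip":0},{"dp":[0,0,90],"roll":0,"grip":0},{"dp":[0,0,130],"roll":0,"grip":0},{"dp":[0,0,155],"roll":0,"grip":0},{"dp":[0,0,166],"roll":0,"grip":0},{"dp":[0,0,166],"roll":0,"grip":0}]}}

```text
time: 3.08
tcp_pos: [0.485, 0.1638, 0.0651]
orientation: [3.14, 0.103, -0.001]
force: [0.4, -0.1, -0.4]
finger_gap: -0.0001
finger_force: 0.0
```

Pushing in steps.

Request:
{"api": "servo_tool", "payload": {"moves": [{"dp":[10,0,0],"roll":0,"grip":0},{"dp":[20,0,0],"roll":0,"grip":0},{"dp":[28,0,0],"roll":0,"grip":0},{"dp":[36,0,0],"roll":0,"grip":0},{"dp":[44,0,0],"roll":0,"grip":0},{"dp":[50,0,0],"roll":0,"grip":0}]}}

```text
time: 3.82
tcp_pos: [0.5164, 0.1667, 0.0644]
orientation: [3.133, 0.109, -0.089]
force: [-61.5, -8.8, 52.0]
finger_gap: -0.0001
finger_force: 32.5
```

61 N directed along the board towards the hinge means a step higher up on the finger is bearing on the board's end face. I'll back off and look.

Request:
{"api": "servo_tool", "payload": {"moves": [{"dp":[-15,0,0],"roll":0,"grip":0},{"dp":[-35,0,0],"roll":0,"grip":0},{"dp":[-35,0,0],"roll":0,"grip":0}]}}

```text
time: 4.2
tcp_pos: [0.4992, 0.1656, 0.0652]
orientation: [3.14, 0.106, -0.001]
force: [0.4, 0.4, 1.1]
finger_gap: 0.0001
finger_force: 0.0
```

```bash
python3 - <<'E'
from bench import robot, imaging
import cv2,numpy as np
s=robot.observe();print(s["tcp_pos"],s["orientation"],s["force"])
a=imaging.camera("wrist")[:,:,::-1]; b=imaging.camera("scene")[:,:,::-1]
cv2.imwrite("pics/w2.png",np.vstack([cv2.resize(a,(480,300)),cv2.resize(b[160:280,280:472],(480,300),interpolation=cv2.INTER_CUBIC)]))
E
```

```text
[0.49921514 0.16560652 0.06521773] [ 3.13979815e+00  1.05650391e-01 -9.10963938e-04] [0.40824922 0.41386867 1.1273792 ]
```

View pics/w2.png

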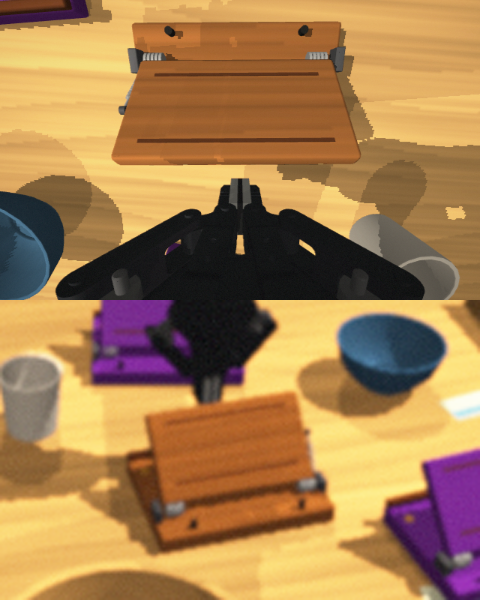

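The picture shows the board still folded with its top edge undamaged, and the silver pad tips just ahead of the wider black knuckles. I'll push with only the last 12 mm of the tips and rise along the arc of the edge.

Request:
{"api": "servo_tool", "payload": {"moves": [{"dp":[0,0,-9],"roll":0,"grip":0},{"dp":[7,0,-9],"roll":0,"grip":0},{"dp":[13,0,-9],"roll":0,"grip":0},{"dp":[16,0,-11],"roll":0,"grip":0},{"dp":[19,0,-14],"roll":0,"grip":0},{"dp":[19,0,-14],"roll":0,"grip":0}]}}

```text
time: 5.05
tcp_pos: [0.518, 0.1666, 0.0787]
orientation: [3.14, 0.105, -0.004]
force: [-3.6, 0.3, -0.9]
finger_gap: 0.0001
finger_force: 1.4
```

It now reads about 4 N, as expected for the spring. I'll continue along the arc.

Request:
{"api": "servo_tool", "payload": {"moves": [{"dp":[4,0,-3],"roll":0,"grip":0},{"dp":[8,0,-6],"roll":0,"grip":0},{"dp":[12,0,-9],"roll":0,"grip":0},{"dp":[16,0,-12],"roll":0,"grip":0},{"dp":[20,0,-15],"roll":0,"grip":0},{"dp":[20,0,-15],"roll":0,"grip":0}]}}

```text
time: 5.8
tcp_pos: [0.5399, 0.1682, 0.0952]
orientation: [-3.14, -0.105, -0.003]
force: [-2.5, 0.2, 2.4]
finger_gap: -0.0003
finger_force: 1.6
```

Request:
{"api": "servo_tool", "payload": {"moves": [{"dp":[6,0,-2],"roll":0,"grip":0},{"dp":[13,0,-4],"roll":0,"grip":0},{"dp":[20,0,-6],"roll":0,"grip":0},{"dp":[27,0,-7],"roll":0,"grip":0},{"dp":[34,0,-8],"roll":0,"grip":0},{"dp":[41,0,-8],"roll":0,"grip":0},{"dp":[48,0,-8],"roll":0,"grip":0},{"dp":[48,0,-8],"roll":0,"grip":0}]}}

```text
time: 6.8
tcp_pos: [0.5873, 0.1712, 0.1023]
orientation: [-3.14, -0.105, -0.001]
force: [-0.4, 0.4, -0.8]
finger_gap: -0.0
finger_force: 0.0
```

The force has dropped to zero, so the rest has snapped over. I'll back away, lift and look.

Request:
{"api": "servo_tool", "payload": {"moves": [{"dp":[-30,0,0],"roll":0,"grip":0},{"dp":[-70,0,-10],"roll":0,"grip":0},{"dp":[-95,0,-40],"roll":0,"grip":0},{"dp":[-100,0,-90],"roll":0,"grip":0},{"dp":[-100,0,-130],"roll":0,"grip":0},{"dp":[-100,0,-140],"roll":0,"grip":0},{"dp":[-100,0,-140],"roll":0,"grip":0}]}}

```text
time: 7.68
tcp_pos: [0.4869, 0.1646, 0.2421]
orientation: [-3.14, -0.105, -0.001]
force: [0.5, 0.3, -0.3]
finger_gap: 0.0
finger_force: 0.0
```

```bash
python3 - <<'E'
from bench import robot, imaging
import cv2
from h import *
s=robot.observe();print(s["tcp_pos"],s["force"],s["time"])
b=imaging.camera("scene")[:,:,::-1]
print(proj("scene",[.5617+.068,.1715+.004,.108]))
cv2.imwrite("pics/s3.png",cv2.resize(b[130:310,150:450],(800,480),interpolation=cv2.INTER_CUBIC))
E
```

```text
[0.48685917 0.16458223 0.24214966] [ 0.48653211  0.34051355 -0.30223444] 7.675
[383.19427171 220.50051605]
```

View pics/s3.png

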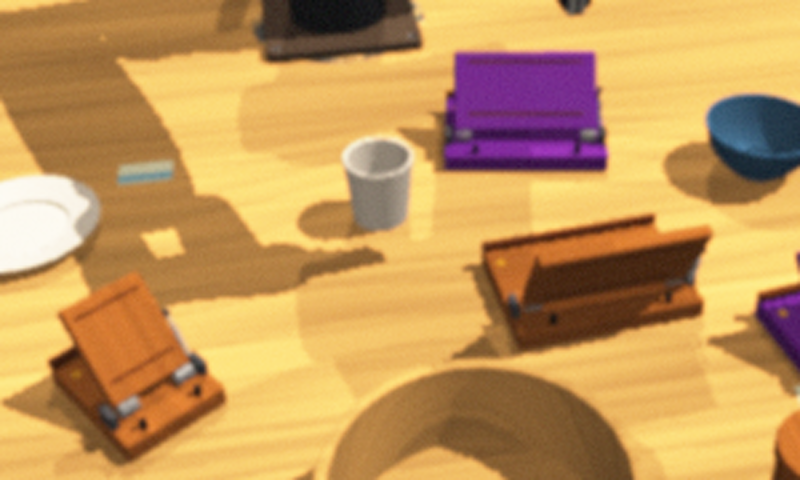

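The plate stand's board leans to the rear. Its top edge is at about (382,222), against a predicted (383,220) for fully raised. The card stand is still folded, and the cup has not moved.

```bash
python3 -c "
from bench import sign_off
print(sign_off())"
```

```text
the job is handed in; nothing more can be done
None
```

The plate stand's back-rest is snapped back on its rear stop, with the card stand still folded, the cup unmoved and the job handed in at about 8 s; one failed first push briefly put about 80 N on the tool (wrist limit 120 N), and I believe the fingers rather than the gripper body took that load, though I couldn't confirm it.

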